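Tip-test two sealed housings and push out the rattler

TASK

One of the two blue sealed housings has a weight that has come loose inside: press down the lid lip on one long side of a housing until it tips onto its flank, then let go - the sound one rights itself, the one with the loose weight stays leaning. Push the faulty housing forward until its foot is wholly on the red reject strip (leaning or upright, but not toppled over), and leave the sound one standing upright where it was. Do not disturb the marker, the pliers or the punch.

Things in the scene. Friction and masses are not known exactly. Their poses are not given: they have to be found in the camera images.
- housing_1: Left (+y) sealed housing: blue box 76 mm long (its x), 96 wide (its y), on a dark foot rail 76 x 32 wide x 12 high under its middle; slick steel lid 136 wide, 4 thick, its top 36 mm above the table, overhanging 20 mm at each long side. 0.6 kg. Origin: centre of the foot's underside, z up, x away from the robot (yaw within 0.3 rad). Slides, upright or leaning, if pushed low on its near end face.
- housing_2: Right (-y) housing, the twin of housing_1; one of the two, drawn at random, holds the loose weight. 5 to 15 N down on the black ribs of a lid lip, 60 mm to +y or -y of the middle, tips either one by 0.36 rad till its flank meets the table (press point then about 24 mm high). Let go, the sound one rights itself; in the other the weight has slid across and it stays leaning so.
- strip: red reject strip with two white border lines painted on the table beyond the housings, flush with it (no step): 110 mm deep (its x) and 360 mm wide (its y). Origin at its centre; x points away from the robot, turned 0.15 to 0.40 rad to the left of world x
- marker: red and white marker pen, 135 mm long, 17 mm thick, lying at the left edge of the table; bystander. Origin under its centre
- pliers_red: pliers with red handles, 144 x 36 x 12 mm, lying at the right edge of the table; bystander. Origin under its centre
- punch: short steel punch, 73 mm long, 15 mm thick, lying at the far right edge of the table; bystander. Origin under its centre

How it is judged:
On the way:
1. a housing has been tipped over onto its flank (angle between any of housing_1, housing_2's own z axis and vertical above 0.28 rad), for 0.2 s.
At the end, for the whole second after the job is handed in: The housing with the loose weight is on the red strip (centre within 18 mm of the strip's centre line, 170 mm sideways), tilted under 0.6 rad; the sound one stands upright (tilt under 0.12 rad) within 50 mm of where it started; both at rest (((distance between weight_loose_g and housing_1 below 0.06 m and x of housing_1 in the frame of strip between -0.018 and 0.018 m and y of housing_1 in the frame of strip between -0.17 and 0.17 m and angle between housing_1's own z axis and vertical below 0.6 rad and distance of housing_2 from where it was at the start of the episode below 0.05 m and angle between housing_2's own z axis and vertical below 0.12 rad and linear speed of each of housing_1, housing_2 below 0.02 m/s) or (distance between weight_loose_g and housing_2 below 0.06 m and x of housing_2 in the frame of strip between -0.018 and 0.018 m and y of housing_2 in the frame of strip between -0.17 and 0.17 m and angle between housing_2's own z axis and vertical below 0.6 rad and distance of housing_1 from where it was at the start of the episode below 0.05 m and angle between housing_1's own z axis and vertical below 0.12 rad and linear speed of each of housing_2, housing_1 below 0.02 m/s))); the robot touches nothing.
It fails at once if the marker, pliers or punch is moved more than 30 mm (distance of any of marker, pliers_red, punch from where it was at the start of the episode above 0.03 m).
It fails at once if a housing is toppled right over (more than 1 rad) (angle between any of housing_1, housing_2's own z axis and vertical above 1 rad).
It also fails if it takes over 48 s, if anything falls off the work surface, if the arm or the gripper's body presses on something with over 40 N, if the wrist force passes 120 N, or if a joint passes its speed limit or range.

ROBOT

A 7-joint arm with a two-finger parallel gripper is mounted at the origin on a cart in front of the work surface, level with it; the furniture and walls round the work are solid. World frame = base frame: x ahead of the robot, y to its left, z up, the work surface at z = 0. Lengths are in m, angles in rad, forces in N, time in s.
With the tool pointing down it reaches from about 0.425 to 0.875 m from the base axis. Payload 4.7 kg.
Tool frame: the origin (TCP) lies at the very end of the fingers, on their centre line; the grasp point (between the pads) lies 19 mm behind it; z points along the fingers, y is the direction in which the jaws open and shut (so a half turn about z gives the same grasp; the last joint's range is limited). The gripper opens to 85 mm and grips with 20 to 120 N. Pads are 22 mm wide; open, the fingers measure 114 mm over their backs; the gripper's body (76 mm by 85 mm) begins 54 mm behind the grasp point. The pads swing forward as they close: fully open they stand 13 mm farther back than shut.
Start: joints at [-1.201, 0.321, -0.07, 1.45, 0.023, 1.371, -0.057], TCP at [0.226, 0.609, 0.231] pointing down, gripper open.
Joint ranges: [-2.86, 2.86], [-0.3, 2.09], [-1.38, 1.24], [0.06, 2.45], [-1.56, 4.7], [0.09, 2.05], [-2.69, 2.69]. Speed limits (rad/s): [2.57, 2.57, 3.14, 3.14, 3.14, 3.14, 3.14].

INTERFACE

Orientations are given as a unit quaternion [x, y, z, w].
In Python, from workcell import read_state, grab_frame, sign_off gives the robot as it stands.
- The arm moves only by the shell command python3 -m jog 'ROWS'. ROWS is a JSON object of lists of equal length, an entry for each row: "fingers": the opening, from 0 (shut) to 1 (fully open); "dp": the shift along the tool's x, y, z in m, a list of three; "yaw": the turn about the tool's z in degrees. In form: {"fingers": [fingers, ...], "dp": [[x, y, z], ...], "yaw": [yaw, ...]}. A call has exactly 5 rows; each row shifts and turns the commanded pose from where the row before left it, along the tool's axes as they then stand; what a row does not reach is not made up. A row lasts 1/12 s, in which the tool goes at most 41.7 mm and 7.16 degrees, less where a joint would pass 70% of its speed; a pose out of reach is approached as far as the arm can. A call with a gripper value outside its range is refused whole. The fingers move at their own pace and stop on an object; the grip force is fixed at half the most. Time passes only in rows, so rows that do not move let the fingers close, or fill a call up. It gives the time, the measured TCP pose, the force and the opening at its end, in the units of the state.
- read_state(): the state, without advancing time (a new reading comes with each control period).
- grab_frame(name): name is "scene" or "top" or "wrist"; returns a dict with "color" (420x560x3 uint8, blue, green, red), "K" (3x3 intrinsics, pixels), "cam_to_world" (4x4, takes a point from camera to world coordinates). Camera axes: x right, y down, z forward; pixel columns grow to the right and rows downward; lengths in m; the calibration is good to about 2 mm. A picture is of the moment at which its call begins. There is no depth.
- sign_off(): hands the job in, once; it reports no verdict.
The state is a dict: "time": time; "joints": joint angles; "qd": joint speeds; "joint_torque": joint torques, N m; "eef_pos": TCP position; "ee_rot": TCP orientation; "contact_force": force on the tool from outside, world axes, zero at the start; "wrist_torque": the same for the moment, N m; "grip_width": finger opening in m.
Only numpy, scipy, OpenCV 4.12 (cv2) and the standard library are available. Lean on these libraries where they do the work, as an engineer would, in place of code of your own. Each camera call takes 0.05 s, during which the arm holds its last target.

## Working session

There is one attempt and no reset: what is moved stays moved. The work goes in short steps, Python scripts to look and compute and a shell command to move; the robot and the scene stay as the last step left them, time stands still between calls to the robot, and variables do not carry over. Pictures are saved under pics/ and viewed, and the job is handed in when it is done.

```bash
mkdir -p pics; cat > h.py <<'E'
import numpy as np, cv2
from workcell import read_state, grab_frame
def snap(n,f):
    d=grab_frame(n); cv2.imwrite('pics/'+f+'.png',d['color']); np.savez('pics/'+f+'.npz',K=d['K'],T=d['cam_to_world']); return d
def px2w(f,pts,z=0):
    d=np.load('pics/'+f+'.npz');K,T=d['K'],d['T'];o=[]
    for (u,v) in pts:
        r=T[:3,:3]@np.linalg.solve(K,[u,v,1]);t=(z-T[2,3])/r[2];o.append((T[:3,3]+t*r)[:3])
    return np.array(o)
E
python3 - <<'E'
from h import *
s=read_state();print({k:np.round(v,3) for k,v in s.items()})
snap('top','top0');snap('scene','sc0')
E
```

```text
{'time': np.float64(0.0), 'joints': array([-1.201,  0.322, -0.07 ,  1.452,  0.023,  1.371, -0.057]), 'qd': array([-0.   , -0.   ,  0.   ,  0.   ,  0.002,  0.002, -0.   ]), 'joint_torque': array([ 0.0000e+00, -4.9358e+01, -3.8200e-01, -3.1433e+01,  1.3000e-02,
        1.1000e-02, -0.0000e+00]), 'eef_pos': array([0.226, 0.609, 0.23 ]), 'ee_rot': array([ 0.177,  0.984, -0.001, -0.   ]), 'contact_force': array([-0.469, -0.056, -0.544]), 'wrist_torque': array([0.011, 0.058, 0.012]), 'grip_width': np.float64(0.085)}
```

View pics/top0.png

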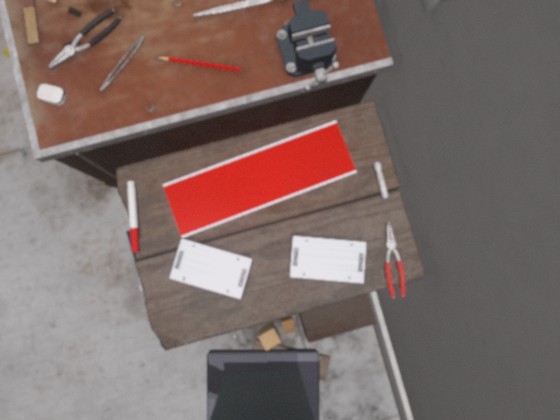

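View pics/sc0.png

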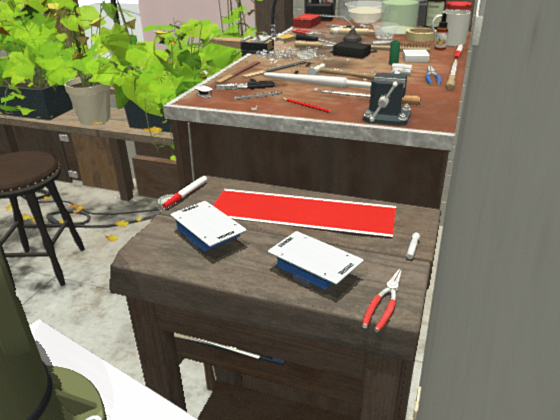

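```bash
python3 - <<'E'
from h import *
im=cv2.imread('pics/top0.png')
cv2.imwrite('pics/c1.png',cv2.resize(im[220:310,155:265],None,fx=7,fy=6.5,interpolation=2))
cv2.imwrite('pics/c2.png',cv2.resize(im[220:300,280:380],None,fx=8,fy=7,interpolation=2))
hsv=cv2.cvtColor(im,cv2.COLOR_BGR2HSV)
r=((hsv[...,0]<6)|(hsv[...,0]>174))&(hsv[...,1]>200)&(hsv[...,2]>150)
r=r.astype(np.uint8);n,l,st,c=cv2.connectedComponentsWithStats(r)
i=1+np.argmax(st[1:,4]);q=cv2.minAreaRect(np.argwhere(l==i)[:,::-1].astype(np.float32));p=cv2.boxPoints(q)
w=px2w('top0',p,0);print('strip',np.round(w,4),w.mean(0))
# lids: white comps
m=(im.min(2)>170).astype(np.uint8);m[:230]=0;m[305:]=0;m[:,380:]=0
n,l,st,c=cv2.connectedComponentsWithStats(m)
for i in range(1,n):
    if st[i,4]>1000:
        q=cv2.minAreaRect(np.argwhere(l==i)[:,::-1].astype(np.float32));p=cv2.boxPoints(q);w=px2w('top0',p,.036)
        print(p.round(1).tolist(),w.mean(0).round(4));e=w-np.roll(w,1,0);print(np.linalg.norm(e,axis=1).round(4),[np.arctan2(a[1],a[0]).round(3) for a in e])
print(np.load('pics/top0.npz')['T'].round(3))
w=px2w('top0',[(165,184),(337,123),(356,171),(184,235),(387,168),(380,165),(385,194),(391,225),(404,296),(388,297),(131,182),(136,250),(150,347),(422,273),(375,105),(118,172)]);print(w.round(3))
E
```

```text
strip [[ 0.6031  0.1798  0.    ]
 [ 0.7271 -0.1554  0.    ]
 [ 0.6388 -0.1856  0.    ]
 [ 0.5172  0.1474  0.    ]] [ 0.62155036 -0.00344336  0.        ]
[[288.8999938964844, 276.8999938964844], [292.3999938964844, 235.3000030517578], [366.3999938964844, 241.60000610351562], [362.8999938964844, 283.20001220703125]] [ 0.4639 -0.1276  0.036 ]
[0.1361 0.0763 0.1372 0.0764] [np.float64(1.477), np.float64(-0.098), np.float64(-1.664), np.float64(3.029)]
[[168.5, 278.1000061035156], [180.3000030517578, 237.60000610351562], [252.10000610351562, 258.5], [240.3000030517578, 299.0]] [0.4494 0.0878 0.036 ]
[0.1363 0.0765 0.1374 0.0764] [np.float64(1.282), np.float64(-0.275), np.float64(-1.861), np.float64(2.852)]
[[-0.009 -0.995  0.096  0.469]
 [-1.     0.008 -0.014 -0.013]
 [ 0.013 -0.096 -0.995  0.957]
 [ 0.     0.     0.     1.   ]]
[[ 0.611  0.179  0.   ]
 [ 0.729 -0.156  0.   ]
 [ 0.634 -0.191  0.   ]
 [ 0.512  0.142  0.   ]
 [ 0.639 -0.251  0.   ]
 [ 0.645 -0.238  0.   ]
 [ 0.588 -0.246  0.   ]
 [ 0.528 -0.255  0.   ]
 [ 0.393 -0.276  0.   ]
 [ 0.391 -0.245  0.   ]
 [ 0.615  0.245  0.   ]
 [ 0.484  0.233  0.   ]
 [ 0.303  0.204  0.   ]
 [ 0.436 -0.312  0.   ]
 [ 0.765 -0.231  0.   ]
 [ 0.635  0.27   0.   ]]
```

View pics/c1.png

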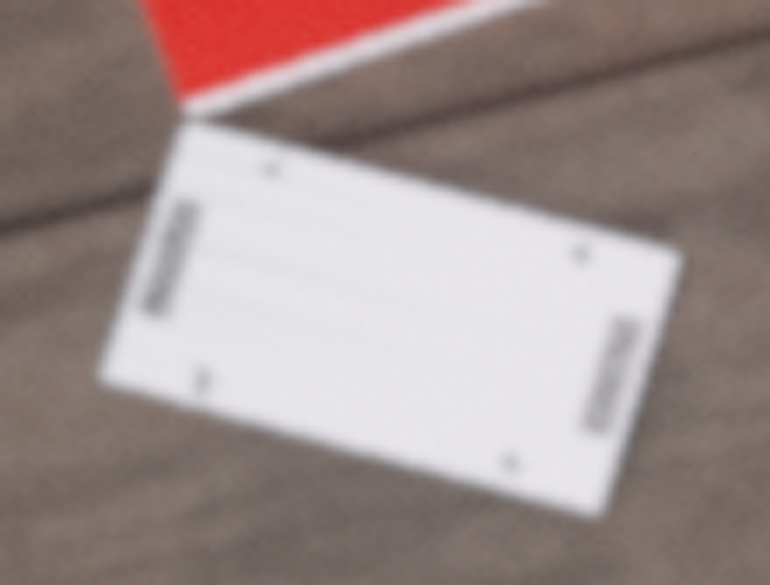

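View pics/c2.png

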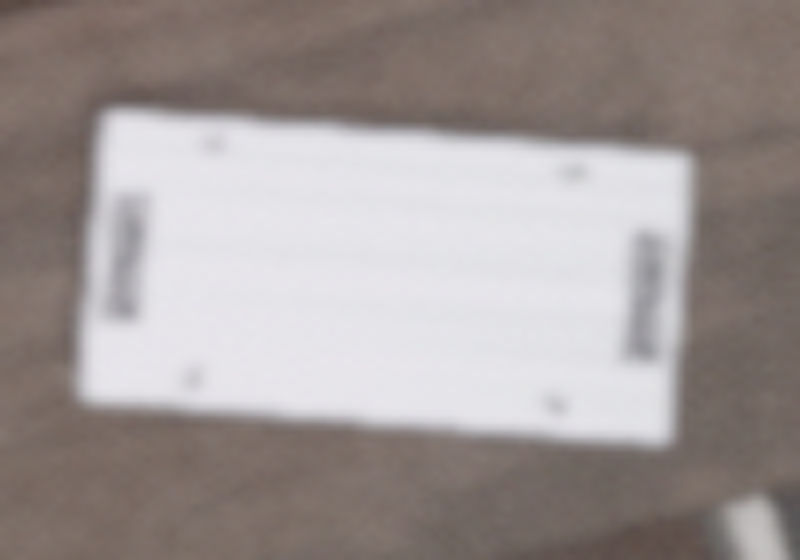

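```bash
cat >> h.py <<'E'
from scipy.spatial.transform import Rotation as R
def to(x,y,z,ang=None):
    s=read_state();r=R.from_quat(s['ee_rot']).as_matrix();d=r.T@(np.array([x,y,z])-s['eef_pos'])
    a=np.degrees(np.arctan2(r[1,1],r[0,1]))
    print('t',round(float(s['time']),2),'pos',s['eef_pos'].round(4),'yang',a.round(2),'dp tool mm',(d*1e3).round(1),'F',s['contact_force'].round(1), 'yaw',None if ang is None else round(a-ang,2),'w',s['grip_width'])
E
python3 -m jog '{"fingers":[0,0,0,0,0],"dp":[[0,0,0],[0,0,0],[0,0,0],[0,0,0],[0,0,0]],"yaw":[7.1,7.1,7.1,7.1,7.1]}'
python3 -m jog '{"fingers":[0,0,0,0,0],"dp":[[0,0,0],[0,0,0],[0,0,0],[0,0,0],[0,0,0]],"yaw":[7.1,7.1,7.1,7.1,7.1]}'
python3 -m jog '{"fingers":[0,0,0,0,0],"dp":[[0,0,0],[0,0,0],[0,0,0],[0,0,0],[0,0,0]],"yaw":[7.1,7.1,0,0,0]}'
python3 -c "
from h import *
to(.467,.149,.08,-16)"
```

```text
time: 0.52
eef_pos: [0.2264, 0.609, 0.2307]
ee_rot: [0.471, 0.882, -0.001, 0.0]
contact_force: [0.4, -0.8, 0.5]
grip_width: 0.0257
time: 0.93
eef_pos: [0.2263, 0.609, 0.2307]
ee_rot: [0.718, 0.696, -0.0, 0.0]
contact_force: [-0.9, -0.6, 0.5]
grip_width: 0.0002
time: 1.35
eef_pos: [0.2263, 0.6092, 0.231]
ee_rot: [0.795, 0.606, -0.0, 0.0]
contact_force: [0.6, -0.6, -0.4]
grip_width: -0.0003
t 1.35 pos [0.2263 0.6092 0.231 ] yang -15.4 dp tool mm [-379.7  354.3  151.2] F [ 0.6 -0.6 -0.4] yaw 0.6 w -0.0003373851246980412
```

```bash

python3 -m jog '{"fingers":[0,0,0,0,0],"dp":[[-0.027,0.0253,0.01],[-0.027,0.0253,0.01],[-0.027,0.0253,0.01],[-0.027,0.0253,0.01],[-0.027,0.0253,0.01]],"yaw":[0,0,0,0,0]}'
python3 -m jog '{"fingers":[0,0,0,0,0],"dp":[[-0.027,0.0253,0.01],[-0.027,0.0253,0.01],[-0.027,0.0253,0.01],[-0.027,0.0253,0.01],[-0.027,0.0253,0.01]],"yaw":[0,0,0,0,0]}'
python3 -c "
from h import *
to(.467,.149,.05,-16)"
```

```text
time: 1.77
eef_pos: [0.3126, 0.4436, 0.1809]
ee_rot: [0.796, 0.606, 0.0, -0.0]
contact_force: [0.5, 0.4, 0.3]
grip_width: 0.0001
time: 2.18
eef_pos: [0.3982, 0.2796, 0.1312]
ee_rot: [0.796, 0.606, 0.0, -0.0]
contact_force: [1.2, 1.0, -0.6]
grip_width: -0.0002
t 2.18 pos [0.3982 0.2796 0.1312] yang -15.44 dp tool mm [-107.7  101.1   81.1] F [ 1.2  1.  -0.6] yaw 0.56 w -0.00017145573158290105
```

```bash

python3 -m jog '{"fingers":[0,0,0,0,0],"dp":[[-0.027,0.0253,0.005],[-0.027,0.0253,0.005],[-0.027,0.0253,0.01],[-0.027,0.0253,0.03],[0,0,0.03]],"yaw":[0.5,0,0,0,0]}'
python3 -c "
from h import *
to(.467,.148,.04,-16);snap('scene','sc1');snap('wrist','w1')"
```

```text
time: 2.6
eef_pos: [0.4681, 0.1473, 0.0566]
ee_rot: [0.801, 0.598, 0.003, 0.002]
contact_force: [0.7, -0.0, -0.4]
grip_width: -0.0003
t 2.6 pos [0.4681 0.1473 0.0566] yang -16.48 dp tool mm [ 0.3 -1.3 16.6] F [ 0.7 -0.  -0.4] yaw -0.48 w -0.00028374127653123477
```

View pics/w1.png

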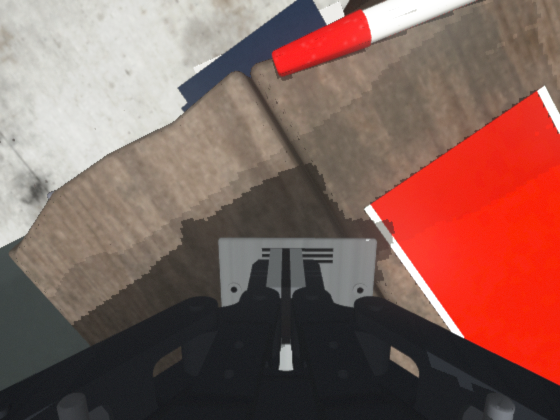

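The wrist view shows the fingertips (≈(287,265)) over the black ribs of the +y lip of housing_1, with the lid edge at row 238. Pressing now.

```bash

python3 -m jog '{"fingers":[0,0,0,0,0],"dp":[[0,0,0.010],[0,0,0.006],[0,0,0.003],[0,0,0.003],[0,0,0.002]],"yaw":[0,0,0,0,0]}'
python3 -m jog '{"fingers":[0,0,0,0,0],"dp":[[0,0,0.001],[0,0,0.001],[0,0,0.001],[0,0,0.001],[0,0,0.0]],"yaw":[0,0,0,0,0]}'
```

```text
time: 3.12
eef_pos: [0.464, 0.1554, 0.032]
ee_rot: [0.799, 0.602, 0.002, -0.0]
contact_force: [-0.3, 1.9, 2.9]
grip_width: 0.0004
time: 3.53
eef_pos: [0.4633, 0.1538, 0.0272]
ee_rot: [0.799, 0.601, 0.0, 0.0]
contact_force: [0.9, 1.7, 3.1]
grip_width: -0.0
```

```bash

python3 -m jog '{"fingers":[0,0,0,0,0],"dp":[[0,0,0.001],[0,0,0.001],[0,0,0.001],[0,0,0.0],[0,0,0.0]],"yaw":[0,0,0,0,0]}'
python3 -c "
from h import *
to(.467,.148,.024,-16);d=snap('scene','sc1');cv2.imwrite('pics/sc1c.png',cv2.resize(d['color'][170:300,140:380],None,fx=3.2,fy=3.2))"
```

```text
time: 3.95
eef_pos: [0.4625, 0.1531, 0.0236]
ee_rot: [0.799, 0.601, -0.001, -0.0]
contact_force: [-0.7, -0.1, 0.2]
grip_width: -0.0003
t 3.95 pos [0.4625 0.1531 0.0236] yang -16.1 dp tool mm [-3.7  5.8 -0.4] F [-0.7 -0.1  0.2] yaw -0.1 w -0.0002760387964671304
```

View pics/sc1c.png

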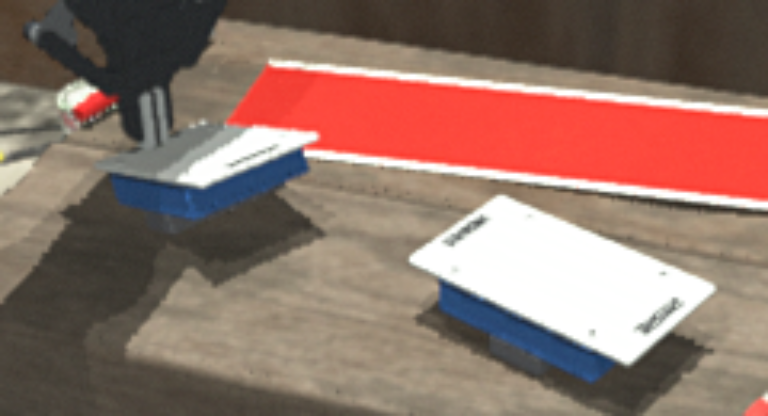

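Housing_1 is tipped to +y (left lid edge low at (110,165) in the crop), and the contact force is already about zero. Letting go to check.

```bash

python3 -m jog '{"fingers":[0,0,0,0,0],"dp":[[0,0,-0.002],[0,0,-0.004],[0,0,-0.01],[0,0,-0.03],[0,0,-0.035]],"yaw":[0,0,0,0,0]}'
python3 -m jog '{"fingers":[0,0,0,0,0],"dp":[[0,0,-0.03],[0,0,0],[0,0,0],[0,0,0],[0,0,0]],"yaw":[0,0,0,0,0]}'
python3 -c "
from h import *
to(.467,.148,.024,-16);d=snap('scene','sc2');cv2.imwrite('pics/sc2c.png',cv2.resize(d['color'][170:300,140:380],None,fx=3.2,fy=3.2))"
```

```text
time: 4.42
eef_pos: [0.4615, 0.1527, 0.105]
ee_rot: [0.799, 0.601, -0.002, 0.0]
contact_force: [1.5, 1.6, 0.0]
grip_width: 0.0003
time: 4.83
eef_pos: [0.4622, 0.1533, 0.1341]
ee_rot: [0.799, 0.601, -0.001, -0.0]
contact_force: [-0.4, 0.3, -1.1]
grip_width: 0.0001
t 4.83 pos [0.4622 0.1533 0.1341] yang -16.09 dp tool mm [ -3.6   6.3 110.1] F [-0.4  0.3 -1.1] yaw -0.09 w 9.207774745833278e-05
```

View pics/sc2c.png

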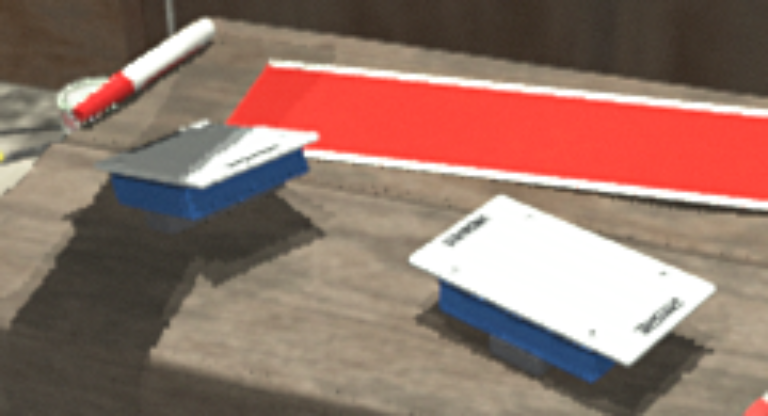

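It stays leaning on release (same pose in crop, lid edge still at (110,165)), so housing_1 is the faulty one. Next I'll locate it precisely.

```bash

python3 -m jog '{"fingers":[1,1,1,1,1],"dp":[[0,0,-0.04],[0,0,-0.04],[0,0,-0.02],[0,0,0],[0,0,0]],"yaw":[0,0,0,0,0]}'
python3 -c "
from h import *
to(.467,.148,.024,-16);d=snap('top','top3');cv2.imwrite('pics/top3c.png',cv2.resize(d['color'][200:320,130:290],None,fx=5,fy=5,interpolation=2));snap('wrist','w3')"
```

```text
time: 5.3
eef_pos: [0.4634, 0.1538, 0.2352]
ee_rot: [0.799, 0.601, 0.0, 0.0]
contact_force: [-0.0, -0.4, -1.2]
grip_width: 0.0603
t 5.3 pos [0.4634 0.1538 0.2352] yang -16.08 dp tool mm [ -4.7   5.  211.2] F [-0.  -0.4 -1.2] yaw -0.08 w 0.060288137847373774
```

View pics/top3c.png

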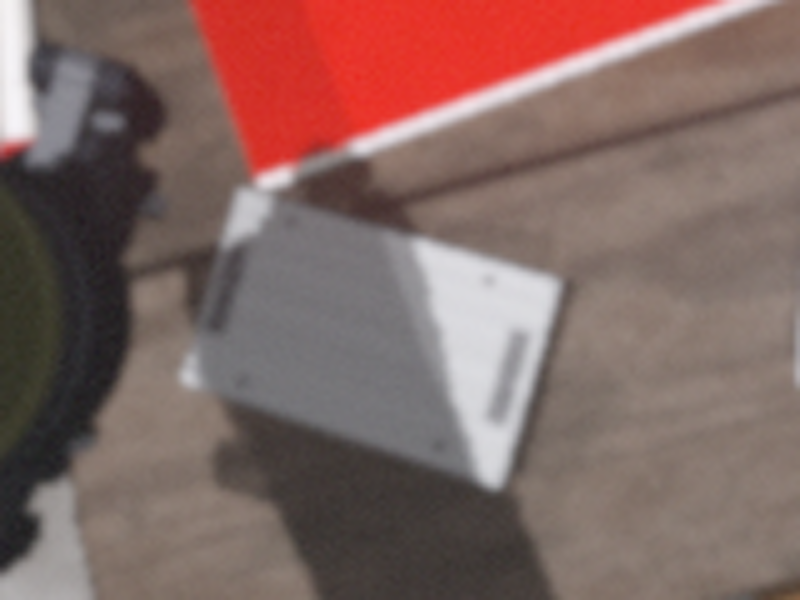

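View pics/w3.png

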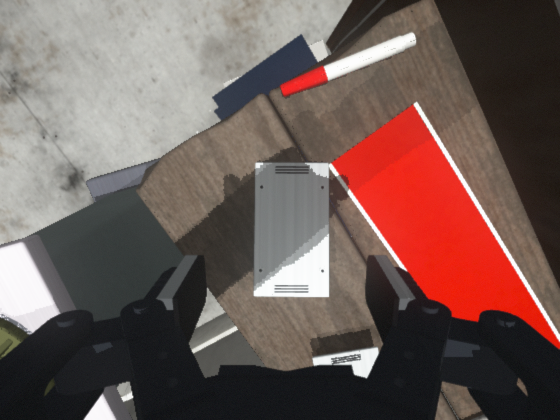

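```bash
cat >> h.py <<'E'
from scipy.optimize import least_squares
def fit(obs,x0=(.449,.088,-.28,-.36)):
    # obs: list of (file,[(corner sx,sy),(u,v)]) 
    def model(p):
        r=R.from_euler('z',p[2]).as_matrix()@R.from_euler('x',p[3]).as_matrix()
        z=16e-3*abs(np.sin(p[3]))
        return r,np.array([p[0],p[1],z])
    def res(p):
        r,t=model(p);o=[]
        for f,l in obs:
            d=np.load('pics/'+f+'.npz')
            for (sx,sy),uv in l:
                c=d['T'][:3,:3].T@(r@np.array([sx*.038,sy*.068,.036])+t-d['T'][:3,3]);q=d['K']@c
                o+=list(q[:2]/q[2]-uv)
        return o
    s=least_squares(res,x0);print(s.x.round(4),np.round(s.fun,1));return s.x
def strip(x,y,c=(.6215,-.005),a=.355):
    d=np.array([x-c[0],y-c[1]]);return d@[np.cos(a),np.sin(a)],d@[-np.sin(a),np.cos(a)]
E
python3 -c "
from h import *
t=('top3',[((1,1),(177.6,237)),((1,-1),(243.6,256)),((-1,-1),(229.6,298.4)),((-1,1),(166.6,277))])
w=('w3',[((1,1),(328,163)),((1,-1),(328.5,297)),((-1,-1),(254.5,297)),((-1,1),(255.5,163))])
for o in ([t],[w],[t,w]):
  p=fit(o);print(strip(p[0],p[1]))
"
```

```text
[ 0.4487  0.0882 -0.2916 -0.3387] [ 0.6  0.4 -0.9  0.5  0.9 -0.4 -0.5 -0.4]
(np.float64(-0.12958155975642507), np.float64(0.1474639822080299))
[ 0.4519  0.0912 -0.2821 -0.2978] [ 1.  -0.1  0.7  0.3 -0.6  0.1 -1.1 -0.2]
(np.float64(-0.12557808263372908), np.float64(0.14912030169164178))
[ 0.4512  0.0905 -0.2849 -0.3101] [-0.8 -0.7 -1.4 -0.8  0.7 -1.8 -1.7 -1.3  0.6  0.6  0.1  1.  -1.4  0.6
 -1.3  0.3]
(np.float64(-0.1265428746598547), np.float64(0.14872116102417657))
```

```bash

python3 -c "
from h import *
to(.452,.097,.1,-16.4)"
```

```text
t 5.4 pos [0.4621 0.1534 0.2333] yang -16.09 dp tool mm [-56.7   6.2 133.4] F [-0.4  0.1  0.1] yaw 0.31 w 0.07461179035696328
```

```bash

python3 -m jog '{"fingers":[1,1,1,1,1],"dp":[[-0.028,0.003,0.02],[-0.028,0.003,0.028],[0,0,0.028],[0,0,0.03],[0,0,0.028]],"yaw":[0.3,0,0,0,0]}'
python3 -m jog '{"fingers":[1,1,1,1,1],"dp":[[0,0,0],[0,0,0],[0,0,0],[0,0,0],[0,0,0]],"yaw":[0,0,0,0,0]}'
python3 -c "
from h import *
to(.452,.097,.007,-16.4);snap('wrist','w4')"
```

```text
time: 5.82
eef_pos: [0.4514, 0.0972, 0.0981]
ee_rot: [0.801, 0.599, -0.001, -0.0]
contact_force: [0.5, 0.8, -0.7]
grip_width: 0.0857
time: 6.23
eef_pos: [0.4544, 0.0988, 0.1026]
ee_rot: [0.801, 0.599, 0.001, 0.0]
contact_force: [-0.3, 0.3, -0.2]
grip_width: 0.0858
t 6.23 pos [0.4544 0.0988 0.1026] yang -16.37 dp tool mm [-2.6 -2.  95.6] F [-0.3  0.3 -0.2] yaw 0.03 w 0.08581085675707675
```

View pics/w4.png

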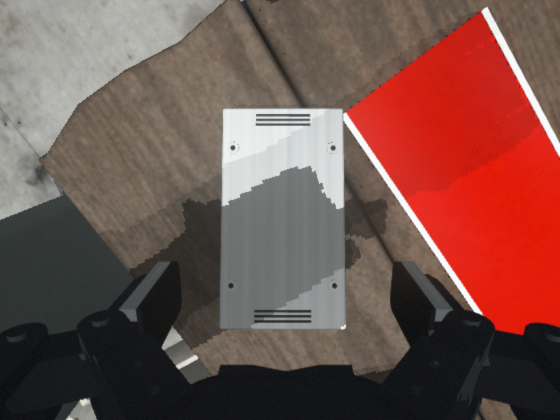

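Lid (u 222–345) sits centred between the fingers (180 and 393), edges parallel; after perspective scaling the offset is under 1 mm. Descending to straddle it.

```bash

python3 -m jog '{"fingers":[1,1,1,1,1],"dp":[[-0.001,-0.0005,0.03],[0,0,0.025],[0,0,0.015],[0,0,0.01],[0,0,0.005]],"yaw":[0,0,0,0,0]}'
python3 -m jog '{"fingers":[1,1,1,1,1],"dp":[[0,0,0.004],[0,0,0.003],[0,0,0.002],[0,0,0],[0,0,0]],"yaw":[0,0,0,0,0]}'
python3 -c "
from h import *
to(.452,.097,.007,-16.4);d=snap('scene','sc4');cv2.imwrite('pics/sc4c.png',cv2.resize(d['color'][170:300,140:380],None,fx=3.2,fy=3.2))"
```

```text
time: 6.7
eef_pos: [0.4522, 0.0975, 0.0155]
ee_rot: [0.801, 0.599, -0.0, -0.0]
contact_force: [-0.4, -0.4, -0.1]
grip_width: 0.0855
time: 7.12
eef_pos: [0.4529, 0.0976, 0.0076]
ee_rot: [0.801, 0.599, 0.001, 0.0]
contact_force: [-0.4, -0.7, -0.2]
grip_width: 0.0857
t 7.12 pos [0.4529 0.0976 0.0076] yang -16.39 dp tool mm [-0.9 -0.7  0.6] F [-0.4 -0.7 -0.2] yaw 0.01 w 0.08567646987379239
```

View pics/sc4c.png

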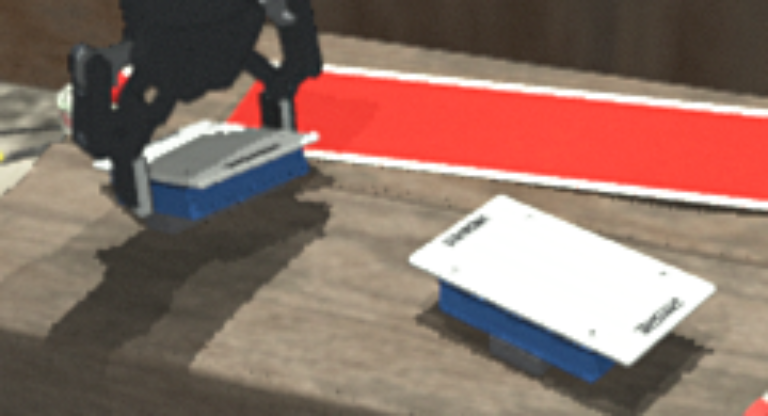

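```bash

python3 -m jog '{"fingers":[1,1,1,1,1],"dp":[[0,0.002,0.002],[0,0.002,0.001],[0,0.002,0],[0,0.003,0],[0,0.004,0]],"yaw":[0,0,0,0,0]}'
python3 -m jog '{"fingers":[1,1,1,1,1],"dp":[[0,0.006,0],[0,0.006,0],[0,0.006,0],[0,0.006,0],[0,0.006,0]],"yaw":[0,0,0,0,0]}'
python3 -c "
from h import *
to(.452,.097,.007,-16.4);d=snap('scene','sc5');cv2.imwrite('pics/sc5c.png',cv2.resize(d['color'][170:300,140:380],None,fx=3.2,fy=3.2))"
```

```text
time: 7.58
eef_pos: [0.4637, 0.0939, 0.0037]
ee_rot: [0.8, 0.599, -0.001, -0.001]
contact_force: [-4.6, 1.6, 1.9]
grip_width: 0.0854
time: 8.0
eef_pos: [0.4944, 0.0849, 0.004]
ee_rot: [0.801, 0.599, -0.0, 0.0]
contact_force: [-2.1, -0.2, -0.1]
grip_width: 0.0858
t 8.0 pos [0.4944 0.0849 0.004 ] yang -16.39 dp tool mm [ -0.4 -44.1  -3. ] F [-2.1 -0.2 -0.1] yaw 0.01 w 0.08582403236436399
```

View pics/sc5c.png

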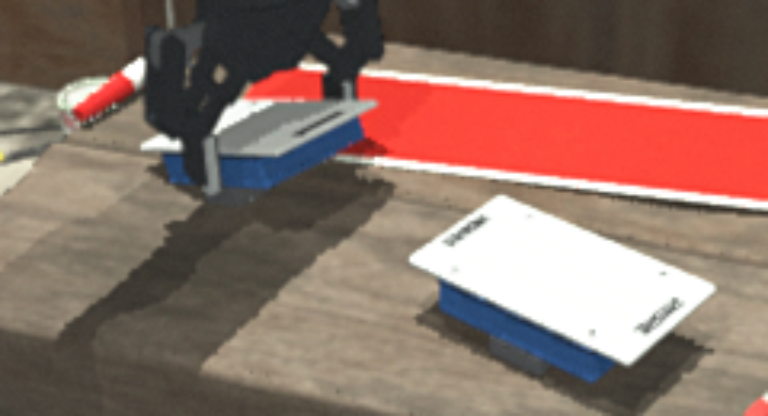

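Housing_1 slides leaning (near face now at (165–240,185)), perhaps yawing slightly. Continuing.

```bash

python3 -m jog '{"fingers":[1,1,1,1,1],"dp":[[0,0.007,0],[0,0.007,0],[0,0.007,0],[0,0.007,0],[0,0.006,0]],"yaw":[0,0,0,0,0]}'
python3 -m jog '{"fingers":[1,1,1,1,1],"dp":[[0,0.007,0],[0,0.007,0],[0,0.006,0],[0,0.004,0],[0,0.002,0]],"yaw":[0,0,0,0,0]}'
python3 -c "
from h import *
to(.452,.097,.007,-16.4);d=snap('top','t6');cv2.imwrite('pics/t6c.png',cv2.resize(d['color'][170:320,130:330],None,fx=4,fy=4,interpolation=2));snap('wrist','w6')"
```

```text
time: 8.47
eef_pos: [0.5273, 0.0753, 0.0041]
ee_rot: [0.801, 0.599, 0.0, 0.0]
contact_force: [-2.2, 0.4, -0.2]
grip_width: 0.0855
time: 8.88
eef_pos: [0.5521, 0.0681, 0.0041]
ee_rot: [0.801, 0.599, 0.0, 0.0]
contact_force: [-1.9, 0.6, 0.5]
grip_width: 0.0853
t 8.88 pos [0.5521 0.0681 0.0041] yang -16.4 dp tool mm [  -0.6 -104.2   -3. ] F [-1.9  0.6  0.5] yaw -0.0 w 0.08531121051978971
```

View pics/t6c.png

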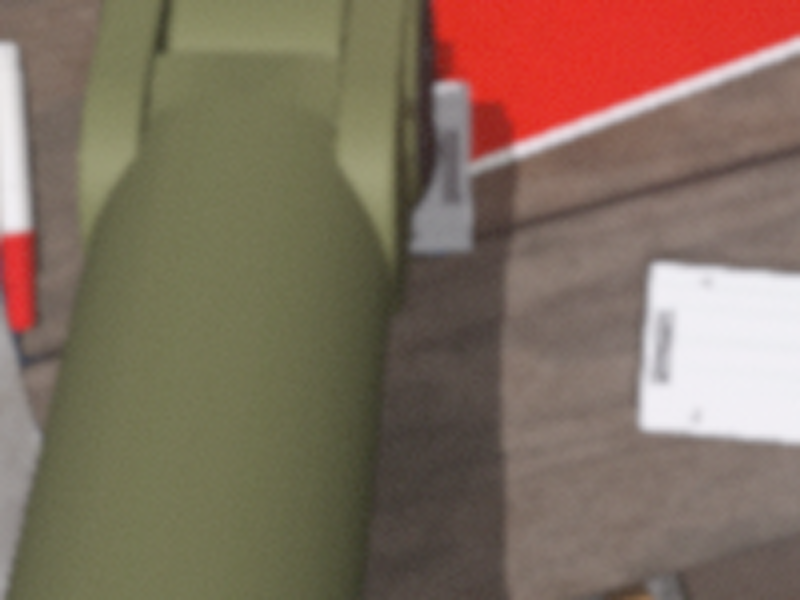

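View pics/w6.png

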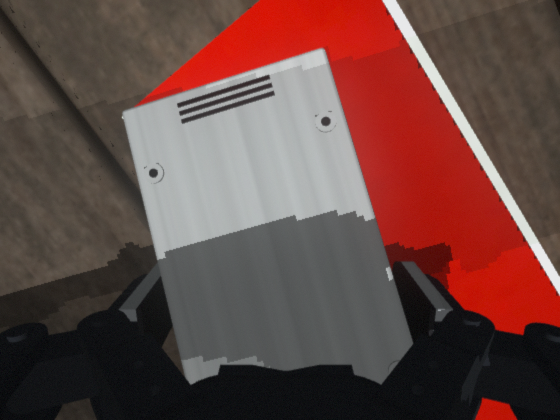

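```bash
python3 -c "
from h import *
t=('t6',[((1,-1),(247.5,190.5)),((-1,-1),(248,232.5))])
w=('w6',[((1,1),(325,48)),((-1,1),(123,112))])
p=fit([t,w],(.54,.06,0,-.36));print(strip(p[0],p[1]),np.degrees(p[2]))
c,s=np.cos(p[2]),np.sin(p[2])
for y in (.008,.02,.03): to(p[0]-s*y,p[1]+c*y,.004,np.degrees(p[2]))
"
```

```text
[ 0.5532  0.0719 -0.0054 -0.358 ] [-1.3 -1.3 -1.9 -1.2  1.   0.8 -1.3  0.1]
(np.float64(-0.03727477127558338), np.float64(0.09582637259861496)) -0.31204318896975086
t 8.98 pos [0.5522 0.0682 0.0042] yang -16.4 dp tool mm [11.6 -2.3  0.2] F [-0.7  0.4 -1.4] yaw -16.09 w 0.08560678229968466
t 8.98 pos [0.5522 0.0682 0.0042] yang -16.4 dp tool mm [23.1 -5.6  0.2] F [-0.7  0.4 -1.4] yaw -16.09 w 0.08560678229968466
t 8.98 pos [0.5522 0.0682 0.0042] yang -16.4 dp tool mm [32.7 -8.4  0.2] F [-0.7  0.4 -1.4] yaw -16.09 w 0.08560678229968466
```

The housing yawed left to about 0 rad, because the resistance lies on the leaning side. I'll turn the gripper to match and shift it toward the leaning side before finishing the push.

```bash

python3 -m jog '{"fingers":[1,1,1,1,1],"dp":[[0,0,0],[0,0,0],[0,0,0],[0,0,0],[0.005,0,0]],"yaw":[-4,-4,-4,-4,0]}'
python3 -m jog '{"fingers":[1,1,1,1,1],"dp":[[0.008,0,0],[0.008,0,0],[0.006,0,0],[0,0,0],[0,0,0]],"yaw":[0,0,0,0,0]}'
python3 -c "
from h import *
to(.5532,.0719,.004,0);d=snap('top','t7');cv2.imwrite('pics/t7c.png',cv2.resize(d['color'][170:320,130:330],None,fx=4,fy=4,interpolation=2));snap('wrist','w7')"
```

```text
time: 9.4
eef_pos: [0.5524, 0.0722, 0.0047]
ee_rot: [0.71, 0.705, 0.001, 0.001]
contact_force: [0.2, -0.5, -0.4]
grip_width: 0.0854
time: 9.82
eef_pos: [0.5515, 0.0964, 0.0041]
ee_rot: [0.709, 0.705, 0.0, 0.0]
contact_force: [0.5, -1.0, 0.8]
grip_width: 0.0854
t 9.82 pos [0.5515 0.0964 0.0041] yang -0.31 dp tool mm [-24.5   1.9   0.1] F [ 0.5 -1.   0.8] yaw -0.31 w 0.08541744112910347
```

View pics/w7.png

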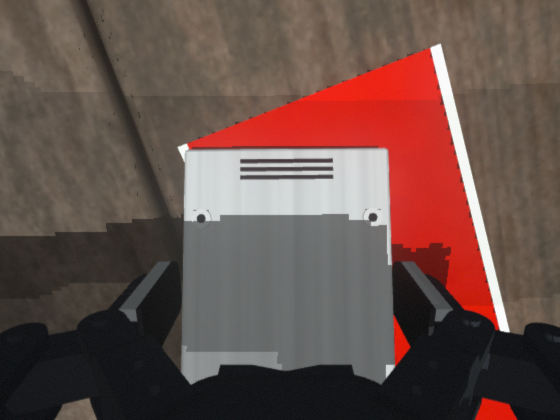

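View pics/t7c.png

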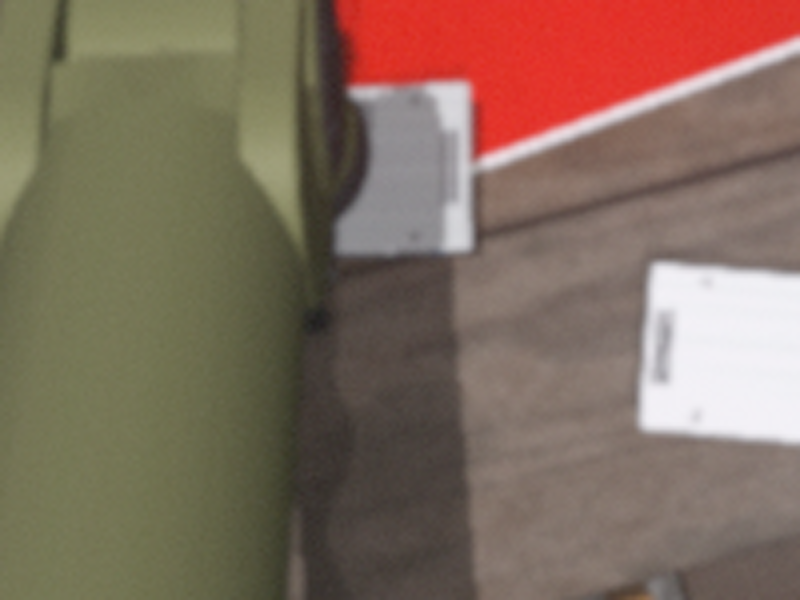

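Gripper aligned with the lid (edges at u 185–388 vertical, between the pads). Final push of about 44 mm.

```bash

python3 -m jog '{"fingers":[1,1,1,1,1],"dp":[[0,0.003,0],[0,0.002,0],[0,0.003,0],[0,0.004,0],[0,0.005,0]],"yaw":[0,0,0,0,0]}'
python3 -m jog '{"fingers":[1,1,1,1,1],"dp":[[0,0.006,0],[0,0.006,0],[0,0.006,0],[0,0.006,0],[0,0.003,0]],"yaw":[0,0,0,0,0]}'
python3 -c "
from h import *
d=snap('top','t8');cv2.imwrite('pics/t8c.png',cv2.resize(d['color'][130:280,130:330],None,fx=4,fy=4,interpolation=2));snap('wrist','w8')"
```

```text
time: 10.33
eef_pos: [0.5675, 0.0951, 0.0037]
ee_rot: [0.71, 0.705, -0.001, -0.001]
contact_force: [-3.4, -0.1, 0.9]
grip_width: 0.0854
time: 10.75
eef_pos: [0.5967, 0.095, 0.004]
ee_rot: [0.71, 0.705, 0.0, 0.0]
contact_force: [-2.8, -0.0, -1.1]
grip_width: 0.0852
```

View pics/w8.png

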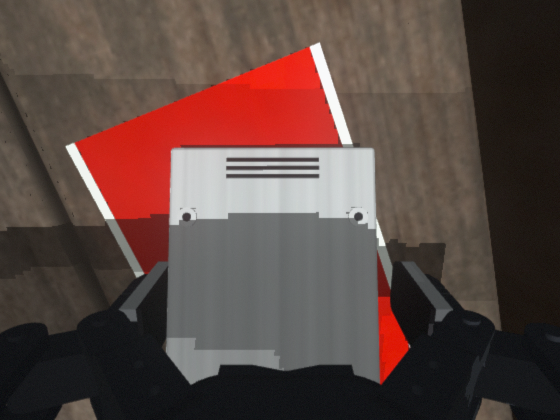

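View pics/t8c.png

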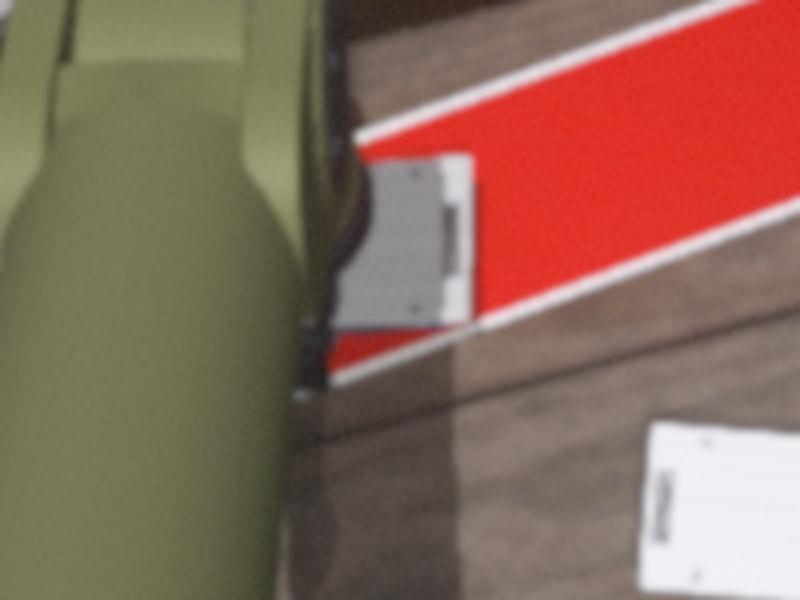

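```bash

python3 -m jog '{"fingers":[1,1,1,1,1],"dp":[[0,-0.003,0],[0,-0.002,0],[0,0,-0.003],[0,0,-0.02],[0,0,-0.035]],"yaw":[0,0,0,0,0]}'
python3 -m jog '{"fingers":[1,1,1,1,1],"dp":[[0,0,-0.04],[0,0,-0.04],[0,0,-0.03],[0.03,0,-0.02],[0.03,0,0]],"yaw":[0,0,0,0,0]}'
python3 -m jog '{"fingers":[1,1,1,1,1],"dp":[[0.04,0,0],[0.04,0,0],[0.04,0,0],[0,0,0],[0,0,0]],"yaw":[0,0,0,0,0]}'
python3 -c "
from h import *
d=snap('top','t9');cv2.imwrite('pics/t9c.png',cv2.resize(d['color'][120:320,130:400],None,fx=2.96,fy=3,interpolation=2));snap('wrist','w9');snap('scene','s9')
cv2.imwrite('pics/t9d.png',cv2.resize(d['color'][140:240,150:270],None,fx=6,fy=6,interpolation=2))"
```

```text
time: 11.27
eef_pos: [0.5873, 0.0948, 0.0595]
ee_rot: [0.709, 0.705, -0.003, -0.002]
contact_force: [0.1, 0.1, 0.8]
grip_width: 0.0857
time: 11.68
eef_pos: [0.5945, 0.1537, 0.1992]
ee_rot: [0.711, 0.703, 0.005, 0.002]
contact_force: [1.1, 0.6, 0.3]
grip_width: 0.0856
time: 12.1
eef_pos: [0.5903, 0.2793, 0.1919]
ee_rot: [0.707, 0.707, 0.0, -0.0]
contact_force: [-0.0, -1.6, 0.1]
grip_width: 0.0855
```

View pics/t9d.png

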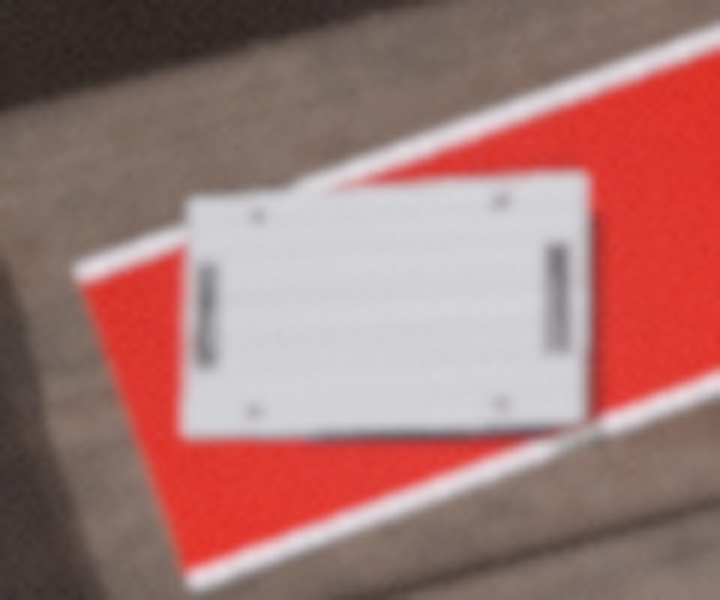

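View pics/s9.png

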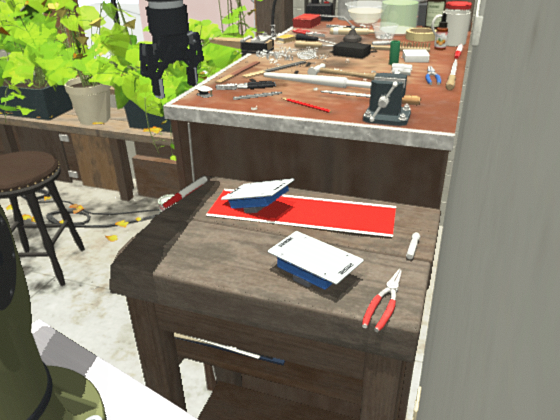

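View pics/t9c.png

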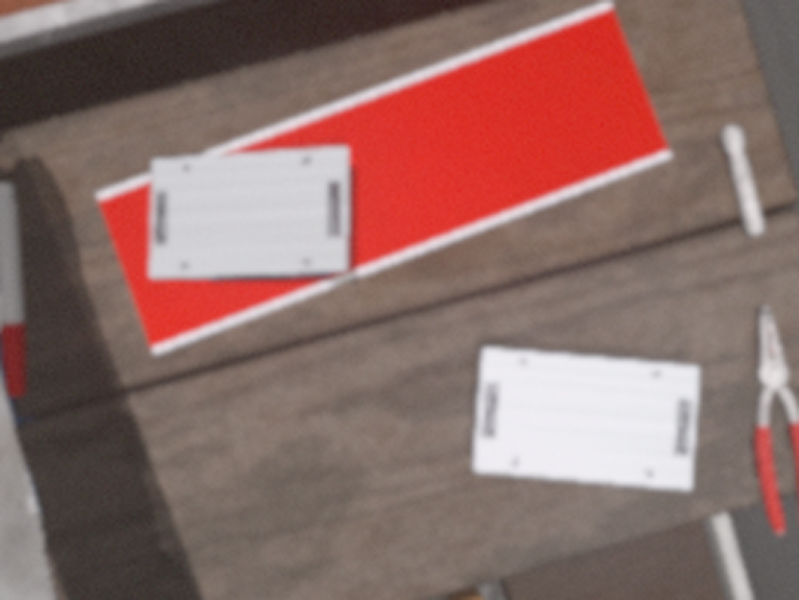

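```bash
python3 -c "
from h import *
f=lambda l:[(k,(150+u/6,140+v/6)) for k,(u,v) in l]
t=('t9',f([((1,1),(186,199)),((1,-1),(590,171)),((-1,-1),(588,428)),((-1,1),(179,438))]))
p=fit([t],(.59,.07,0,-.36));print(strip(p[0],p[1]))
w=px2w('t9',[(150+u/6,140+v/6) for u,v in [(75,275),(190,583)]]);print(w, [strip(*a[:2]) for a in w])
p[3]=-.358
g=lambda l:[(k,(130+u/2.96,120+v/3)) for k,(u,v) in l]
fit([('t9',g([((1,1),(481,347)),((1,-1),(700,365)),((-1,-1),(692,491)),((-1,1),(472,471))]))],(.464,-.128,-.09,0.01))
"
```

```text
[ 0.5903  0.0706 -0.0075 -0.3173] [-0.2 -0.1 -0.2  0.7  0.  -0.5  0.3 -0.1]
(np.float64(-0.002947566854927578), np.float64(0.08168944716819475))
[[0.60722482 0.1841682  0.        ]
 [0.50800945 0.14646925 0.        ]] [(np.float64(0.05236797208945692), np.float64(0.18233481328513862)), (np.float64(-0.05376476257650395), np.float64(0.18147283204642473))]
[ 0.4632 -0.1304 -0.0928 -0.0722] [ 0.1  0.1  0.1  0.1  0.  -0.2 -0.2 -0. ]
```

```bash
python3 -c "
from workcell import sign_off
print(sign_off())"
```

```text
the job is handed in; nothing more can be done
None
```

I found the faulty housing and handed the job in at about 12.4 s of the 48 s; `sign_off()` gives no verdict.

**What I did:** I pressed down the left (+y) lip of housing_1. It tipped onto its flank and stayed leaning after I let go, so it is the faulty one. I straddled it with the open fingers and pushed it forward. It turned left by about 0.28 rad on the way, so I turned and shifted the gripper to match before finishing the push. I then lifted the arm clear.

**Last checks (camera pictures):**
- **Housing_1:** it is leaning, with a fitted tilt of about 0.32 rad. It is about 3 mm from the strip's centre line and 82 mm to the side, so its foot is wholly on the red strip.
- **Housing_2:** the robot never touched it. It stands where it was to within about 3 mm, which is the measuring error. The single-view fit gave it a tilt of 0.07 rad, where a box standing on its foot should read about zero. I put that down to the poor tilt accuracy of one view, since the scene picture shows it upright.
- **Marker, pliers and punch:** they look unmoved in the pictures, and I did not measure them again.
- **Robot:** it is clear of everything, and no force reading during the push was above about 5 N.

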